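Lock the second clamp block on the luthier's assembly board

TASK

The instrument body on the assembly board is held between two tall wooden clamp blocks: one is already locked and the T-handled socket extension still stands in its bore, the other is still loose under its closed brass dust cover. Swing that cover fully clear of the bore, move the socket extension over, find the square nut at the bottom with it, and turn it clockwise until the nut comes up tight; leave the extension standing down on that nut. Do not slacken the block that is already locked, keep the tool and the gripper off the instrument, and do not disturb anything else on the bench.

Things in the scene. Friction and masses are not known exactly. Their poses are not given: they have to be found in the camera images.
- wrench: The T-handled socket extension: steel, blue hub, 148 mm tall, 0.4 to 0.75 kg. Origin at the centre of the socket's open lower end; z points up its length to the handle. Socket round, 37 mm across, from z = 0 to 70 mm, square inside (22 mm across flats, in line with the wrench's x and y, 40 mm deep). Shank 16 mm thick from z = 70 to 118 mm; hub and T-bar above: see wrench_hub.
- wrench_hub (a point): Centre of the hub, 133 mm above the socket's open end. Hub 24 x 24 x 30 mm, flats facing the wrench's x and y. Through it along the wrench's x axis runs a round T-bar, 14 mm thick (18 mm end knobs), 170 mm long. Gripping the hub is good for lifting and for feeling for the nut's square but may slip before it turns a nut; a push on the T-bar near its end turns it easily.
- clamp_a: The locked clamp block: beech, 84 x 84 mm, 100 mm tall, cork on its sides, fixed. Origin under its centre, z up, sides along x and y, x roughly away from the robot. A bore 44 mm wide goes 85 mm down its middle from the top face. The extension starts on the tight nut in this bore; this block's cover is open. Which side of the instrument it stands on varies.
- clamp_b: The loose clamp block, made and placed like clamp_a (bore 44 mm wide, 85 mm deep in its middle; origin under its centre), on the other side of the instrument, with its dust cover closed. The block itself cannot be moved; only its nut is to be tightened.
- bore_a (a point): Centre of the mouth of clamp_a's bore, on its top face, 118 mm above the bench top.
- bore_b (a point): Centre of the mouth of clamp_b's bore, on its top face, 118 mm above the bench top.
- nut_a (a joint): Turn of the tight nut in clamp_a, rad: 0 is tight, negative is slackened. It starts at 0.
- nut_b (a joint): Turn of the loose nut in clamp_b, rad: grows as the nut turns clockwise seen from above, and stops hard at 0, tight. Starts between -2.3 and -1.0; which way its flats then face is not told. A self-locking nut that drags all the way: about 0.25 N m, some 4 to 9 N of push at 70 mm from the axis; far more once tight.
- nut_b_seat (a point): Centre of the underside of clamp_b's nut, on the bore's floor, 33 mm above the bench top. Nut square, 20 mm across flats, 18 mm high, top 2 mm tapered; a 15 mm thick stud stands 8 mm out of it. A socket not lined up rests on the nut, its lower end about 17 mm above this point; turned into line (within some 5 degrees, four places a turn) it drops to this point by its own weight.
- nut_a_seat (a point): The same point of clamp_a's nut.
- cover_b (a joint): Swing of clamp_b's dust cover, rad: 0 is closed over the bore; it grows as the cover swings anticlockwise seen from above, about its pivot, to a stop at 2.0. The bore is clear from 1.35 on. The pivot drags (about 0.1 N m) and the cover stays where it is left.
- cover_b_post (a point): The middle of the upright finger post on clamp_b's dust cover, to push the cover by: 12 mm thick, standing up to 22 mm above the block's top face, 60 mm from the pivot; this point lies 17 mm above the block's top face. The brass cover plate is 4 mm thick, 52 mm wide, centred 42 mm from the pivot.
- cover_b_pivot (a point): On the vertical pivot axis of clamp_b's cover, 17 mm above the block's top face; the pivot screw is in the corner of the block, 30 mm along its x and 30 mm along its y.
- instrument: Teardrop-shaped wooden instrument body with a pale top and a short neck, fixed on the board between the blocks; 212 mm wide, 320 mm long plus neck, top face 63 mm above the bench top (fingerboard 68 mm). Origin under the centre of its round end, on the board; x along the neck, away from the robot. It must not be touched.
- board: Plywood assembly board, 420 x 440 mm, 18 mm thick, fixed on the bench; carries the instrument and the blocks.
- tape: Roll of masking tape lying on the board, 84 mm across, 24 mm high. Bystander; origin under its centre.
- sander: Cork sanding block on the board, 70 x 50 x 30 mm. Bystander; origin under its centre.
- glue: White glue bottle with an orange cap, 60 mm across, 160 mm tall, standing on the bench. Bystander; origin under its centre.
- plane: Small steel bench plane, 160 mm long. Bystander; origin under its middle.
- chisel: Chisel with a wooden handle, 250 mm long. Bystander; origin under its middle.
- brush: Yellow-handled flat brush, 220 mm long. Bystander; origin under its middle.
- mallet: Wooden mallet, 230 mm long. Bystander; origin near the neck of its handle.
Mind the look-alikes: they are no part of the job. Of the things that look like the wrench, the middle-sized one is meant.

How it is judged:
By the outcome, as a careful person would: the job done as asked, in the order asked, and still so for the second after the job is handed in, with the robot touching nothing.
It also fails if it takes over 72 s, if anything falls off the work surface, if the arm or the gripper's body presses on something with over 40 N, if the wrist force passes 120 N, or if a joint passes its speed limit or range.

ROBOT

A 7-joint arm with a two-finger parallel gripper is mounted at the origin on the work surface. World frame = base frame: x ahead of the robot, y to its left, z up, the work surface at z = 0. Lengths are in m, angles in rad, forces in N, time in s.
With the tool pointing down it reaches from about 0.4 to 0.85 m from the base axis. Payload 4.4 kg.
Tool frame: the origin (TCP) lies midway between the tips of the shut fingers; the grasp point (between the pads) lies 19 mm behind it (robot.tcp_to_grasp is the distance from the TCP to the grasp point, in m); z points along the fingers, y is the direction in which the jaws open and shut (so a half turn about z gives the same grasp; the last joint's range is limited). The gripper opens to 94 mm and grips with 3 to 60 N. Pads are 16 mm wide; open, the fingers measure 119 mm over their backs; the gripper's body (75 mm by 177 mm) begins 78 mm behind the grasp point.
Start: joints at [1.079, 0.628, 0.038, 1.517, -0.027, 0.996, -0.02], TCP at [0.269, -0.592, 0.205] pointing down, gripper open.
Joint ranges: [-3.06, 3.06], [-0.37, 2.12], [-1.25, 1.32], [0.18, 2.47], [-1.1, 4.24], [0.23, 1.98], [-2.94, 2.94]. Speed limits (rad/s): [2.57, 2.57, 3.14, 3.14, 3.14, 3.14, 3.14].

INTERFACE

Orientations are given as a rotation vector (axis times angle).
In Python, from plant import robot gives the robot as it stands.
- The arm moves only by the tool play_rows, never from a script. Its argument "moves" is one flat list of numbers, 7 for each row, row after row: the turn, a rotation vector about the tool's x, y, z in rad, then the shift along the tool's x, y, z in mm, then the closure, from 0 (fully open) to 1 (shut). A call has 1 to 12 rows; each row shifts and turns the pose as measured when the row begins, along the tool's axes as they then stand; what a row does not reach is not made up. A row lasts 1/8 s, in which the tool goes at most 62.5 mm and 10.7 degrees, less where a joint would pass 70% of its speed; a pose out of reach is approached as far as the arm can. A call is refused whole if a number of a shift passes 62.5 or a number of a turn 0.188, either way. A call with a gripper value outside its range is refused whole. The fingers move at their own pace and stop on an object; "squeeze" is the grip in N (left out, the last holds). Time passes only in rows, so rows that do not move let the fingers close. It gives the time, the measured TCP pose, the force and the opening at its end, in the units of the state.
- robot.get_state(): the state, without advancing time (a new reading comes with each control period).
- robot.snapshot(name): name is "side" or "top"; returns a dict with "color" (400x640x3 uint8, red, green, blue), "K" (3x3 intrinsics, pixels), "dist" ([k1, k2, p1, p2, k3] as OpenCV has them; the pictures are not rectified), "cam_to_world" (4x4, takes a point from camera to world coordinates). Camera axes: x right, y down, z forward; pixel columns grow to the right and rows downward; lengths in m; the calibration is good to about 2 mm. A picture is of the moment at which its call begins. There is no depth.
- robot.hand_in(): hands the job in, once; it reports no verdict.
The state is a dict: "time_s": time; "qpos": joint angles; "joint_vel": joint speeds; "effort": joint torques, N m; "tcp_pos": TCP position; "tool_rot": TCP orientation; "force": force on the tool from outside, world axes, zero at the start; "torque": the same for the moment, N m; "width": finger opening in m.
Only numpy, scipy, OpenCV 4.12 (cv2) and the standard library are available. Lean on these libraries where they do the work, as an engineer would, in place of code of your own. Each camera call takes 0.05 s, during which the arm holds its last target.

## Working session

There is one attempt and no reset: what is moved stays moved. The work goes in short steps, Python scripts to look and compute and a tool call to move; the robot and the scene stay as the last step left them, time stands still between calls to the robot, and variables do not carry over. Pictures are saved under pics/ and viewed, and the job is handed in when it is done.

Besides the shell and the picture viewer there is one more tool, called after "Call:" as name(argument=value, ...) on one line, values as JSON. play_rows: Moves the arm, as the interface text tells. Its arguments: {"type":"object","properties":{"moves":{"type":"array","items":{"type":"number"}},"squeeze":{"type":"number"}},"required":["moves"]}

```bash
ls; mkdir -p pics; cat > h.py <<'E'
import numpy as np, cv2
from plant import robot
def snap(cam,name):
    s=robot.snapshot(cam); cv2.imwrite(f'pics/{name}.png',cv2.cvtColor(s['color'],cv2.COLOR_RGB2BGR))
    np.savez(f'pics/{name}.npz',**{k:np.array(v) for k,v in s.items()})
    return s
def load(name): return dict(np.load(f'pics/{name}.npz'))
def ray(s,uv):
    p=cv2.undistortPoints(np.array([[uv]],float),s['K'],np.array(s['dist'],float))[0,0]
    T=s['cam_to_world']; d=T[:3,:3]@np.array([p[0],p[1],1]); return T[:3,3],d/np.linalg.norm(d)
def at_z(s,uv,z):
    o,d=ray(s,uv); return o+d*(z-o[2])/d[2]
def tri(s1,uv1,s2,uv2):
    o1,d1=ray(s1,uv1);o2,d2=ray(s2,uv2)
    A=np.stack([d1,-d2],1); t=np.linalg.lstsq(A,o2-o1,rcond=None)[0]
    a=o1+d1*t[0];b=o2+d2*t[1]; return (a+b)/2,np.linalg.norm(a-b)
def proj(s,P):
    T=np.linalg.inv(s['cam_to_world']); r=cv2.Rodrigues(T[:3,:3])[0]
    return cv2.projectPoints(np.array(P,float).reshape(-1,3),r,T[:3,3],s['K'],np.array(s['dist'],float))[0][:,0]
E
python3 - <<'E'
from h import *
for c in('side','top'):
    s=snap(c,c+'0'); print(c,s['cam_to_world'],s['K'])
st=robot.get_state(); print(st)
E
```

```text
pics
side [[ 0.99399697 -0.06031842  0.09127826  0.31683434]
 [-0.1091     -0.60898907  0.78563955 -1.08928869]
 [ 0.00819893 -0.79088179 -0.61191402  0.93329901]
 [ 0.          0.          0.          1.        ]] [[446.76293536   0.         323.94646416]
 [  0.         446.76293536 201.67146517]
 [  0.           0.           1.        ]]
top [[ 1.72518598e-02 -9.87166653e-01  1.58758850e-01  2.73578689e-01]
 [-9.99845627e-01 -1.75618880e-02 -5.49976114e-04 -5.60243333e-03]
 [ 3.33102323e-03 -1.58724854e-01 -9.87317236e-01  1.25377198e+00]
 [ 0.00000000e+00  0.00000000e+00  0.00000000e+00  1.00000000e+00]] [[417.5534559    0.         325.51862209]
 [  0.         417.5534559  206.07676526]
 [  0.           0.           1.        ]]
{'time_s': 0.1, 'qpos': array([ 1.0791924 ,  0.62923789,  0.03844813,  1.51823484, -0.02699485,
        0.99631845, -0.02000493]), 'joint_vel': array([-0.00058045, -0.00157487,  0.00126956, -0.00372385, -0.00024131,
        0.00206857, -0.00122489]), 'effort': array([ 3.64114960e-03, -5.50792372e+01,  1.14789460e+00, -1.87117320e+01,
       -5.20786189e-02,  1.91889441e-02,  3.35530490e-05]), 'tcp_pos': array([ 0.26826569, -0.59141086,  0.20466696]), 'tool_rot': array([-3.06906177e+00, -6.63457440e-01,  5.90839771e-04]), 'force': array([0.33589605, 0.65970025, 0.9340149 ]), 'torque': array([0.00496702, 0.01528315, 0.07223419]), 'width': 0.0939490360665345}
```

View pics/side0.png

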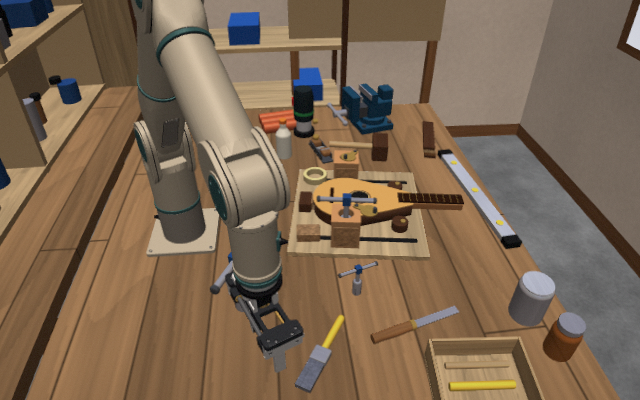

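View pics/top0.png

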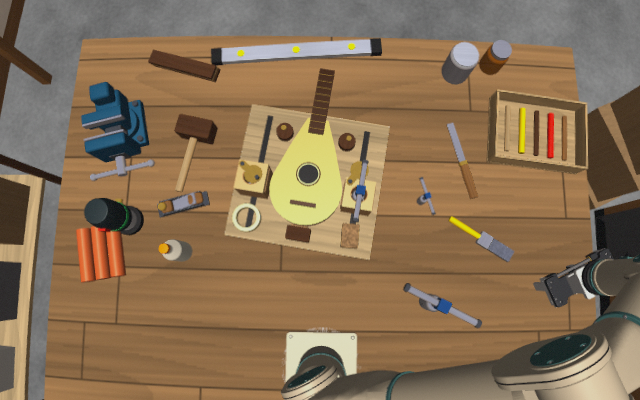

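The wrench is in the right block (top ≈ (361,192); side hub ≈ (347,200)). The loose block is on the left (top ≈ (252,177)). Zooming in.

```bash
python3 - <<'E'
import cv2
a=cv2.imread('pics/top0.png'); s=cv2.imread('pics/side0.png')
cv2.imwrite('pics/z1.png',cv2.resize(a[130:230,220:400],None,fx=4.4,fy=4.4,interpolation=cv2.INTER_CUBIC))
cv2.imwrite('pics/z2.png',cv2.resize(s[140:260,285:435],None,fx=5,fy=5,interpolation=cv2.INTER_CUBIC))
E
```

```text
(no output)
```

View pics/z1.png

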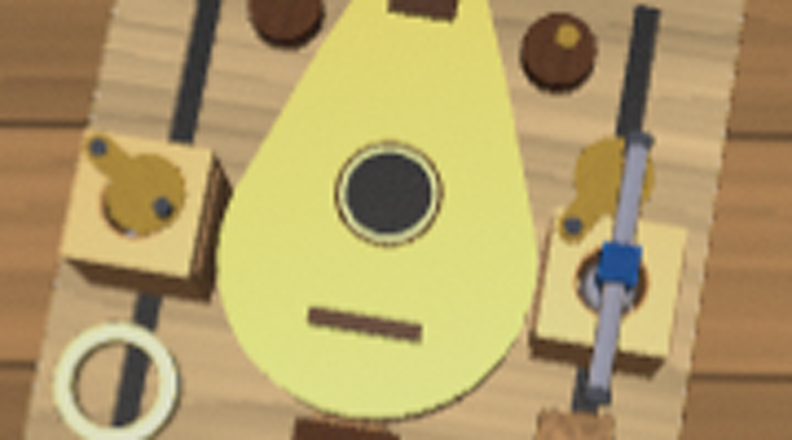

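View pics/z2.png

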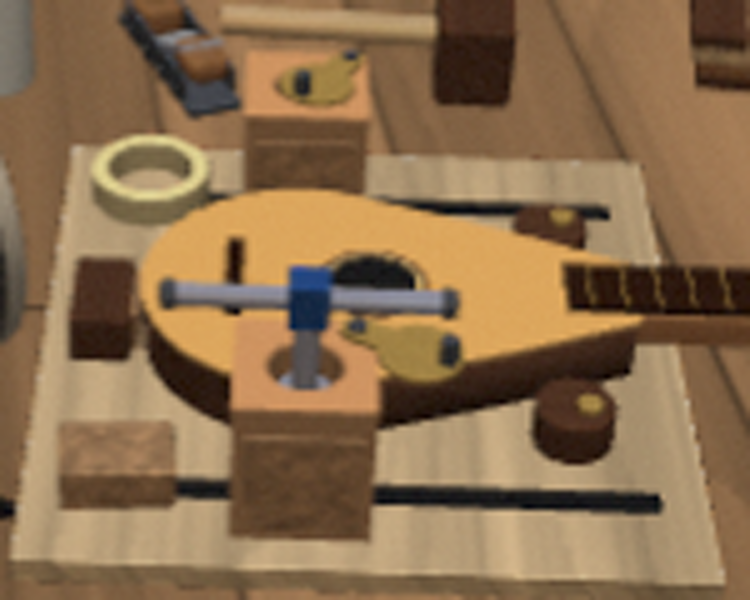

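```bash
cat >> h.py <<'E'
def zoom(name,x0,y0,x1,y1,f,out,marks=None):
    a=cv2.imread(f'pics/{name}.png')[y0:y1,x0:x1]
    a=cv2.resize(a,None,fx=f,fy=f,interpolation=cv2.INTER_CUBIC)
    st=10
    for x in range((x0+st-1)//st*st,x1,st):
        cv2.line(a,(int((x+.5-x0)*f),0),(int((x+.5-x0)*f),8),(0,0,255),1); cv2.putText(a,str(x),(int((x+.5-x0)*f)-12,20),0,.4,(0,0,255),1)
    for y in range((y0+st-1)//st*st,y1,st):
        cv2.line(a,(0,int((y+.5-y0)*f)),(8,int((y+.5-y0)*f)),(0,0,255),1); cv2.putText(a,str(y),(10,int((y+.5-y0)*f)+4),0,.4,(0,0,255),1)
    if marks is not None:
        for m in marks: cv2.circle(a,(int((m[0]+.5-x0)*f),int((m[1]+.5-y0)*f)),3,(255,0,255),1)
    cv2.imwrite(f'pics/{out}.png',a)
E
python3 - <<'E'
from h import *
zoom('top0',225,150,285,205,13,'zt_b'); zoom('top0',335,150,385,225,8,'zt_a')
zoom('side0',325,145,370,185,16,'zs_b'); zoom('side0',310,185,385,250,10,'zs_a')
E
```

```text
(no output)
```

View pics/zt_b.png

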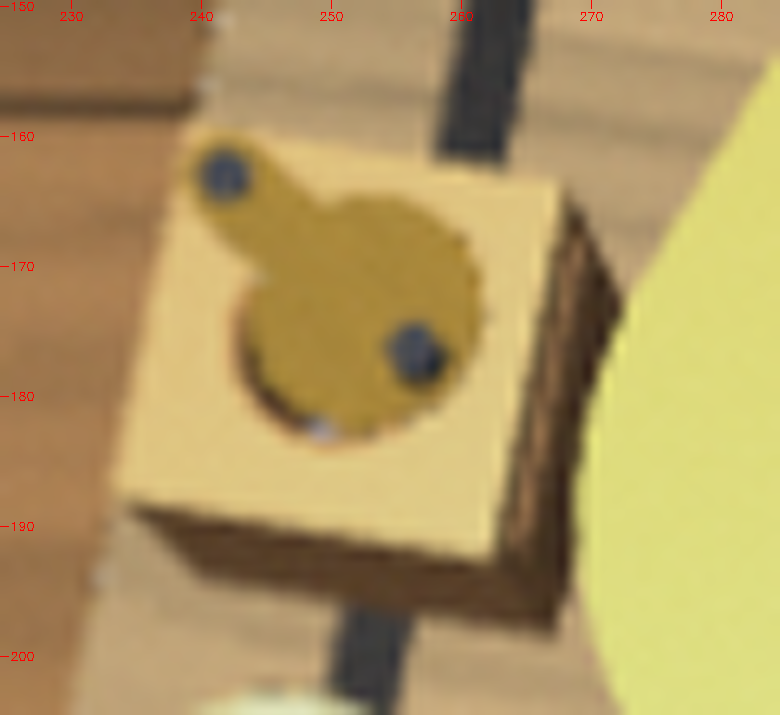

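View pics/zt_a.png

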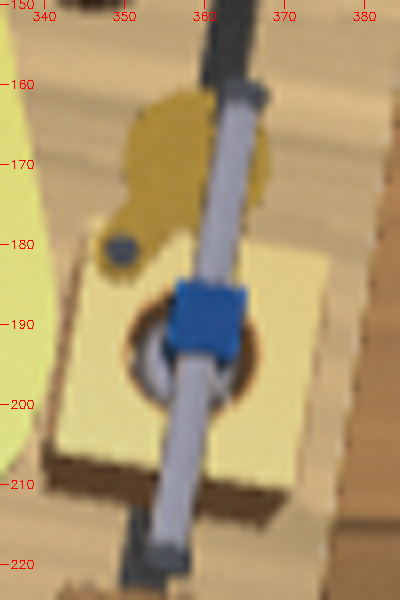

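View pics/zs_b.png

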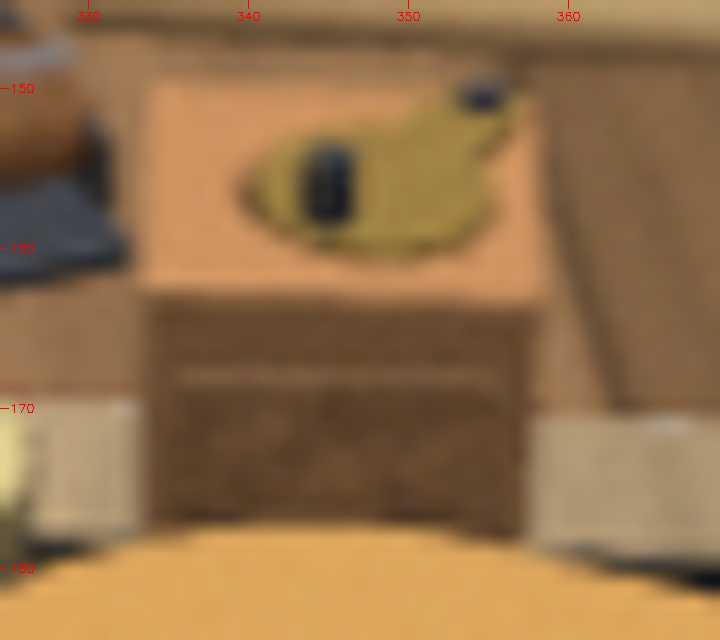

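View pics/zs_a.png

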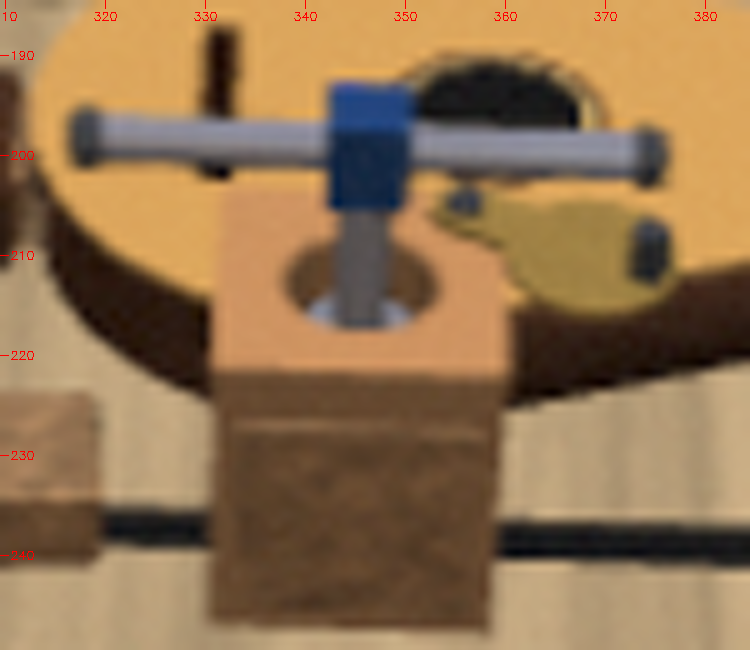

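```bash
python3 - <<'E'
from h import *
from scipy.optimize import least_squares
t=load('top0'); s=load('side0')
sg={'pp':(42,42),'pm':(42,-42),'mm':(-42,-42),'mp':(-42,42)}
def fit(top,side,x0,extra_t={},extra_s={}):
    def loc(p,l):
        c,n=np.cos(p[2]),np.sin(p[2]); l=np.array(l)/1000
        return np.array([p[0]+c*l[0]-n*l[1],p[1]+n*l[0]+c*l[1],.118+(l[2] if len(l)>2 else 0)])
    def res(p):
        r=[]
        for cam,d in((t,top),(s,side)):
            for l,uv in d: r.append(proj(cam,loc(p,l))[0]-uv)
        return np.concatenate(r)
    f=least_squares(res,x0,loss='soft_l1'); print(f.x,np.degrees(f.x[2])); print(f.fun.reshape(-1,2).round(1).tolist()); return f.x
c=sg
print('B');fit([(c['pp'],(238.9,159)),(c['pm'],(267.9,163.5)),(c['mm'],(262.5,192.3)),(c['mp'],(233.2,187.5)),((30,30,6),(241.7,163)) ],
 [(c['mm'],(333.5,162.7)),(c['pm'],(358.2,163.5)),(c['pp'],(357.2,149.8)),(c['mp'],(334.3,149.5)),((30,30,6),(354.4,150.3))],[.45,.17,-.15])
print('A');fit([(c['pp'],(346,177.5)),(c['pm'],(375.5,182)),(c['mm'],(371,210.8)),(c['mp'],(341.7,205.5))],
 [(c['mm'],(331,221.7)),(c['pm'],(360,222)),(c['mp'],(332,203.5))],[.42,-.1,-.15])
for n,a,b in(('post',(256.2,175.8),(345,153.8)),('pivB',(241.7,163),(354.4,150.3)),('barfar',(364.8,161.3),(374.3,200.3)),('barnear',(355.3,219),(318,198.2))):
    print(n,tri(t,a,s,b))
E
```

```text
B
[ 0.53996225  0.20472845 -0.14112022] -8.085593012215432
[[0.0, -0.4], [0.2, -0.4], [0.1, -0.2], [-0.1, -0.1], [0.1, -0.2], [-0.5, -0.3], [-0.2, -0.4], [0.1, 0.3], [-0.9, 0.0], [-0.4, 0.0]]
A
[ 0.49358731 -0.09789065 -0.14299082] -8.192770743725827
[[0.1, -1.1], [0.4, -0.9], [0.6, -0.3], [-0.2, 0.2], [-0.9, -0.6], [-0.1, -0.1], [-1.2, -0.6]]
post (array([0.53415795, 0.18533053, 0.13949579]), np.float64(0.0013475697441627278))
pivB (array([0.57432086, 0.23063316, 0.12361001]), np.float64(0.0019348616855543307))
barfar (array([ 0.57348612, -0.1100101 ,  0.16439076]), np.float64(0.0012035700393563003))
barnear (array([ 0.41602364, -0.08513269,  0.16490175]), np.float64(0.0007701361408479798))
```

```bash
cat >> h.py <<'E'
from scipy.spatial.transform import Rotation as R
def Rdown(yaw): # tool z down, tool x at world angle yaw (rad)
    c,s=np.cos(yaw),np.sin(yaw); x=np.array([c,s,0]);z=np.array([0,0,-1.]);return np.stack([x,np.cross(z,x),z],1)
def plan(wps,maxs=50,maxt=.16,p=None,Rm=None,nr=1,tr=3,stepcl=True):
    """wps: list of (pos|None, yawdeg|None, closure, n|None)"""
    st=robot.get_state()
    if p is None: p=st['tcp_pos'];Rm=R.from_rotvec(st['tool_rot']).as_matrix()
    x=Rm[:,0]; yaw=np.degrees(np.arctan2(x[1],x[0])); rows=[]
    for pos,yw,cl,n in wps:
        pos=p if pos is None else np.array(pos); yw=yaw if yw is None else yw
        Rt=Rdown(np.radians(yw)); tot=R.from_matrix(Rm.T@Rt).as_rotvec(); d=pos-p
        if n is None: n=max(1,int(np.ceil(max(np.linalg.norm(d)/1000*1e6/maxs/1,np.linalg.norm(tot)/maxt))))
        for k in range(n):
            f=1/(n-k); dt=R.from_matrix(Rm.T@Rt).as_rotvec()*f; dp=Rm.T@(pos-p)*f*1000
            dt=np.round(dt,tr);dp=np.round(dp,nr)
            rows.append([*dt,*dp,cl]); p=p+Rm@(dp/1000); Rm=Rm@R.from_rotvec(dt).as_matrix()
        yaw=yw
    print(len(rows)); 
    for r in rows: print(','.join(f'{v:g}' for v in r)+',')
def info():
    st=robot.get_state(); Rm=R.from_rotvec(st['tool_rot']).as_matrix();x=Rm[:,0]
    print('t',round(st['time_s'],2),'p',st['tcp_pos'].round(4),'yaw',np.degrees(np.arctan2(x[1],x[0])).round(1),'z',Rm[:,2].round(3),'F',st['force'].round(1),'M',st['torque'].round(2),'w',round(st['width'],4),'q',st['qpos'].round(2))
E
python3 - <<'E'
from h import *
info()
plan([((.27,-.57,.29),None,.45,None),((.534,.185,.26),48,.5,None)])
E
```

```text
t 0.1 p [ 0.2683 -0.5914  0.2047] yaw 24.4 z [-0.001  0.002 -1.   ] F [0.3 0.7 0.9] M [0.   0.02 0.07] w 0.0939 q [ 1.08  0.63  0.04  1.52 -0.03  1.   -0.02]
19
-0.001,0,-0,5.2,-9.5,-42.7,0.45,
-0.001,0,-0,5.2,-9.4,-42.6,0.45,
0,0,-0.024,32.5,-34,1.8,0.5,
0,0,-0.024,33.3,-33.2,1.7,0.5,
0,0,-0.024,34.1,-32.4,1.8,0.5,
0,0,-0.024,34.9,-31.6,1.7,0.5,
0,0,-0.024,35.6,-30.8,1.8,0.5,
0,0,-0.024,36.3,-29.9,1.7,0.5,
0,0,-0.024,37,-29,1.8,0.5,
0,0,-0.024,37.7,-28.1,1.7,0.5,
0,0,-0.024,38.4,-27.2,1.8,0.5,
0,0,-0.024,39,-26.3,1.7,0.5,
0,0,-0.025,39.7,-25.3,1.8,0.5,
0,0,-0.024,40.3,-24.4,1.7,0.5,
0,0,-0.025,40.8,-23.4,1.8,0.5,
0,0,-0.024,41.4,-22.3,1.7,0.5,
0,0,-0.025,41.9,-21.4,1.8,0.5,
0,0,-0.024,42.5,-20.3,1.7,0.5,
0,0,-0.025,42.9,-19.2,1.8,0.5,
```

Call:
play_rows(moves=[0,0,0,5,-9,-43,0.45,0,0,0,5,-9,-43,0.45,0,0,-0.024,32,-34,2,0.5,0,0,-0.024,33,-33,2,0.5,0,0,-0.024,34,-32,2,0.5,0,0,-0.024,35,-32,2,0.5,0,0,-0.024,36,-31,2,0.5,0,0,-0.024,36,-30,2,0.5,0,0,-0.024,37,-29,2,0.5,0,0,-0.024,38,-28,2,0.5,0,0,-0.024,38,-27,2,0.5], squeeze=15)

```text
time_s: 1.48
tcp_pos: [0.4095, -0.1605, 0.2721]
tool_rot: [-2.975, -0.988, 0.004]
force: [0.4, -1.3, 0.6]
width: 0.0469
```

```bash
python3 - <<'E'
from h import *
info()
plan([((.534,.185,.26),48,.5,None)])
E
```

```text
t 1.48 p [ 0.4095 -0.1605  0.2721] yaw 36.8 z [-0.005  0.005 -1.   ] F [ 0.4 -1.3  0.6] M [-0.    0.02 -0.02] w 0.0469 q [ 0.43  0.25 -0.14  1.97  0.04  0.93 -0.66]
8
-0.001,-0,-0.025,38.3,-25.3,1.7,0.5,
-0.001,-0,-0.024,38.9,-24.3,1.6,0.5,
-0.001,-0,-0.025,39.5,-23.4,1.6,0.5,
-0.001,-0,-0.024,40.1,-22.4,1.6,0.5,
-0.001,-0,-0.025,40.6,-21.4,1.6,0.5,
-0.001,-0,-0.024,41.1,-20.4,1.6,0.5,
-0.001,-0,-0.025,41.6,-19.4,1.5,0.5,
-0,-0,-0.024,42.2,-18.3,1.6,0.5,
```

Call:
play_rows(moves=[0,0,-0.025,38,-25,2,0.5,0,0,-0.025,39,-24,2,0.5,0,0,-0.025,40,-23,2,0.5,0,0,-0.025,40,-22,2,0.5,0,0,-0.025,41,-21,2,0.5,0,0,-0.025,41,-20,2,0.5,0,0,-0.025,42,-19,2,0.5,0,0,-0.025,42,-18,2,0.5,0,0,0,0,0,0,0.5])

```text
time_s: 2.6
tcp_pos: [0.5358, 0.199, 0.2542]
tool_rot: [-2.852, -1.296, 0.009]
force: [-0.0, -0.3, -0.4]
width: 0.0467
```

```bash
python3 - <<'E'
from h import *
info()
plan([((.534,.185,.20),48,.5,2),((.534,.185,.127),48,.5,3)])
E
```

```text
t 2.6 p [0.5358 0.199  0.2542] yaw 48.9 z [-0.009  0.006 -1.   ] F [-0.  -0.3 -0.4] M [-0.03  0.01  0.04] w 0.0467 q [-0.2   0.48 -0.3   1.67  0.15  1.02 -1.27]
5
-0.005,0.001,0.008,-5.8,4.2,27.1,0.5,
-0.005,0.001,0.007,-5.9,4.1,27.1,0.5,
-0,-0,0,0,0,24.3,0.5,
-0,-0,0,0,0,24.3,0.5,
-0,-0,0,0,0,24.4,0.5,
```

Call:
play_rows(moves=[-0.005,0,0.008,-6,4,27,0.5,-0.005,0,0.008,-6,4,27,0.5,0,0,0,0,0,10,0.5,0,0,0,0,0,0,0.5])

```text
time_s: 3.1
tcp_pos: [0.533, 0.1814, 0.1883]
tool_rot: [2.87, 1.272, -0.005]
force: [0.3, -0.1, -0.2]
width: 0.0474
```

```bash
python3 - <<'E'
from h import *
info()
plan([((.534,.185,.127),48,.5,3)])
snap('top','t1');snap('side','s1')
zoom('t1',225,150,285,205,13,'zt1'); zoom('s1',320,120,380,170,12,'zs1')
E
```

```text
t 3.1 p [0.533  0.1814 0.1883] yaw 47.8 z [-0.002 -0.004 -1.   ] F [ 0.3 -0.1 -0.2] M [-0.04 -0.03  0.02] w 0.0474 q [-0.2   0.54 -0.27  1.78  0.19  0.86 -1.3 ]
3
0,0.001,-0.001,1.2,-0.6,20.4,0.5,
0.001,0.002,-0.001,1.1,-0.6,20.5,0.5,
0,0.001,-0.002,1.2,-0.5,20.4,0.5,
```

View pics/zs1.png

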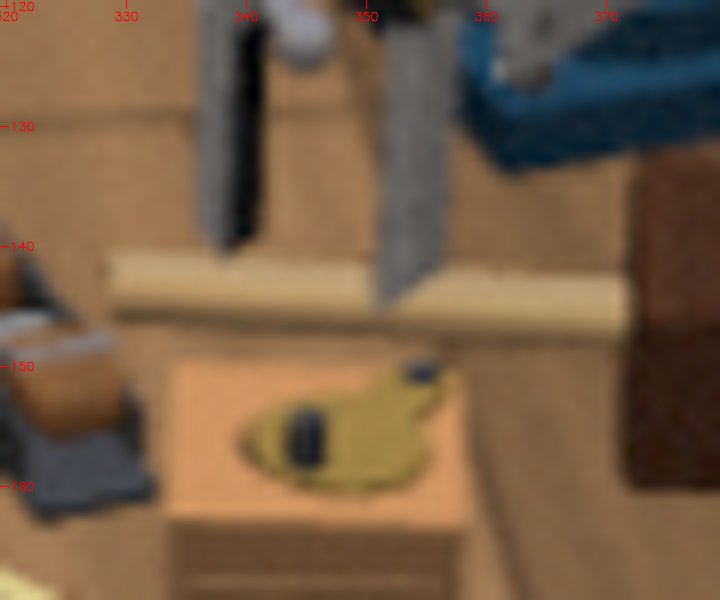

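The fingers straddle the post in the side view: tips are at about (338,140) and (352,144), with the post at (345,156) below them. Descending to grip.

Call:
play_rows(moves=[0,0.001,-0.001,1,-1,20,0.5,0,0.001,0,1,-0.5,20,0.5,0,0.001,0,1,-0.5,20,0.5,0,0,0,0,0,0,0.5])

```text
time_s: 3.7
tcp_pos: [0.5384, 0.1873, 0.1327]
tool_rot: [2.87, 1.273, 0.018]
force: [-0.5, -0.9, 0.5]
width: 0.0469
```

```bash
python3 - <<'E'
from h import *
info()
plan([((.534,.185,.127),48,.5,1)])
E
```

```text
t 3.7 p [0.5384 0.1873 0.1327] yaw 47.8 z [ 0.011  0.003 -1.   ] F [-0.5 -0.9  0.5] M [-0.03  0.   -0.  ] w 0.0469 q [-0.22  0.61 -0.25  1.83  0.22  0.72 -1.33]
1
0.006,-0.01,-0.003,-4.7,-1.8,5.6,0.5,
```

Call:
play_rows(moves=[0.006,-0.01,0,-5,-2,6,0.5,0,0,0,0,0,0,0.5,0,0,0,0,0,0,0.85,0,0,0,0,0,0,0.95,0,0,0,0,0,0,1,0,0,0,0,0,0,1])

```text
time_s: 4.45
tcp_pos: [0.5352, 0.1859, 0.1298]
tool_rot: [2.872, 1.274, 0.007]
force: [-0.7, 0.0, 0.5]
width: 0.0113
```

```bash
python3 - <<'E'
from h import *
info()
E
```

```text
t 4.45 p [0.5352 0.1859 0.1298] yaw 47.8 z [ 0.004  0.002 -1.   ] F [-0.7  0.   0.5] M [-0.06  0.11  0.08] w 0.0113 q [-0.22  0.61 -0.25  1.83  0.22  0.72 -1.33]
```

Call:
play_rows(moves=[0,0,-0.14,0.6,8.4,0,1,0,0,-0.14,0.6,8.4,0,1,0,0,-0.14,0.6,8.4,0,1,0,0,-0.14,0.6,8.4,0,1])

```text
time_s: 4.95
tcp_pos: [0.5639, 0.1723, 0.1298]
tool_rot: [-2.389, -2.04, -0.003]
force: [-0.2, 0.0, 0.1]
width: 0.0111
```

```bash
cat > arc.py <<'E'
from h import *
info()
p=robot.get_state()['tcp_pos']; C=np.array([.574,.2305]); v=p[:2]-C
a=np.degrees(np.arctan2(v[1],v[0]))%360; print('ang',a,'r',np.linalg.norm(v))
n=5;w=[]
for k in range(1,n+1):
    b=min(a+8*k,320); w.append(((C[0]+.06*np.cos(np.radians(b)),C[1]+.06*np.sin(np.radians(b)),.129),b-180,1,1))
plan(w)
E
python3 arc.py
```

```text
t 4.95 p [0.5639 0.1723 0.1298] yaw 81.0 z [ 0.001  0.002 -1.   ] F [-0.2  0.   0.1] M [ 0.21  0.07 -0.14] w 0.0111 q [-0.08  0.66 -0.42  1.76  0.36  0.79 -0.83]
ang 260.1463339199601 r 0.05906391076937579
5
0.001,-0.002,-0.125,-0.5,8.3,0.8,1,
0,0,-0.139,0.6,8.4,-0,1,
0,0,-0.14,0.6,8.3,-0,1,
0,0,-0.14,0.6,8.4,-0,1,
0,0,-0.139,0.5,8.3,-0,1,
```

Following the arc nicely.

Call:
play_rows(moves=[0,0,-0.125,-0.5,8.4,0,1,0,0,-0.14,0.6,8.4,0,1,0,0,-0.14,0.6,8.4,0,1,0,0,-0.14,0.6,8.4,0,1])

```text
time_s: 5.45
tcp_pos: [0.5968, 0.1759, 0.1298]
tool_rot: [-1.728, -2.621, -0.003]
force: [-0.3, -0.5, -0.4]
width: 0.011
```

```bash
python3 arc.py
```

```text
t 5.45 p [0.5968 0.1759 0.1298] yaw 113.2 z [-0.001  0.003 -1.   ] F [-0.3 -0.5 -0.4] M [ 0.22  0.08 -0.08] w 0.011 q [ 0.01  0.73 -0.57  1.66  0.48  0.89 -0.35]
ang 292.6513014003355 r 0.059140586573096864
5
0.001,-0.003,-0.13,-0.4,8.3,0.8,1,
-0,0,-0.14,0.6,8.4,-0,1,
-0,0,-0.139,0.6,8.4,-0,1,
-0,0,-0.059,0.1,3.5,-0,1,
-0,0,0,0,-0,-0,1,
```

Call:
play_rows(moves=[0,0,-0.13,-0.4,8.4,0,1,0,0,-0.14,0.6,8.4,0,1,0,0,-0.14,0.6,8.4,0,1,0,0,-0.06,0.1,3,0,1,0,0,0,0,0,0,0.7,0,0,0,0,0,0,0.7])

```text
time_s: 6.2
tcp_pos: [0.6195, 0.1923, 0.1294]
tool_rot: [-1.051, -2.956, -0.004]
force: [0.2, -0.6, 0.3]
width: 0.0266
```

```bash
python3 arc.py|head -2; python3 -c "
from h import *
plan([((.615,.19,.26),None,.6,3),((.555,.02,.28),None,.6,4),((.495,-.0976,.26),81.2,.45,4)])"
```

```text
t 6.2 p [0.6195 0.1923 0.1294] yaw 140.9 z [-0.003  0.004 -1.   ] F [ 0.2 -0.6  0.3] M [-0.02 -0.12  0.01] w 0.0266 q [ 0.05  0.8  -0.7   1.58  0.58  0.98  0.06]
ang 320.01719113863527 r 0.059438039090287886
11
0,-0.002,-0,0.9,-1.5,-43.5,0.6,
0,-0.002,-0,0.8,-1.5,-43.6,0.6,
0.001,-0.001,-0,0.8,-1.6,-43.5,0.6,
-0,-0,-0,-15.2,-42.4,-5,0.6,
-0,-0,-0,-15.2,-42.4,-5,0.6,
-0,-0,-0,-15.2,-42.4,-5,0.6,
-0,-0,-0,-15.2,-42.5,-5,0.6,
-0,0,0.26,-6.9,-32.3,5,0.45,
-0,0,0.26,-15,-29.4,5,0.45,
-0,0,0.261,-22,-24.5,5,0.45,
-0,0,0.26,-27.7,-18,5,0.45,
```

```bash
python3 -c "
from h import *
plan([((.615,.19,.26),None,.6,3),((.555,.02,.28),156,.6,4),((.495,-.0976,.26),171,.45,3)])"
```

```text
10
0,-0.002,-0,0.9,-1.5,-43.5,0.6,
0,-0.002,-0,0.8,-1.5,-43.6,0.6,
0.001,-0.001,-0,0.8,-1.6,-43.5,0.6,
-0,-0,-0.066,-15.2,-42.4,-5,0.6,
-0,-0,-0.066,-12.4,-43.3,-5,0.6,
-0,-0,-0.066,-9.5,-44.1,-5,0.6,
-0,-0,-0.066,-6.5,-44.6,-5,0.6,
-0,-0,-0.087,2.3,-43.9,6.7,0.45,
-0,-0,-0.088,6.1,-43.6,6.7,0.45,
-0,-0,-0.087,9.9,-42.9,6.6,0.45,
```

Call:
play_rows(moves=[0,0,0,1,-1,-43,0.65,0,0,0,1,-1,-43,0.65,0,0,0,1,-1,-43,0.6,0,0,-0.066,-15,-42,-5,0.6,0,0,-0.066,-12,-43,-5,0.6,0,0,-0.066,-9,-44,-5,0.6,0,0,-0.066,-6,-44,-5,0.6,0,0,-0.088,2,-44,0,0.5,0,0,-0.088,6,-42,0,0.5,0,0,-0.088,9,-35,0,0.5,0,0,0,0,0,0,0.5])

```text
time_s: 7.58
tcp_pos: [0.494, -0.0966, 0.282]
tool_rot: [-0.234, -3.129, 0.004]
force: [-0.1, -0.0, 0.3]
width: 0.0469
```

```bash
python3 -c "
from h import *
info()
snap('top','t2');snap('side','s2')
zoom('t2',225,140,285,205,9,'zt2'); zoom('s2',320,120,380,170,12,'zs2')
plan([((.495,-.0976,.205),171,.45,3)])"
```

```text
t 7.58 p [ 0.494  -0.0966  0.282 ] yaw 171.5 z [-0.004 -0.003 -1.   ] F [-0.1 -0.   0.3] M [ 0.03 -0.19  0.01] w 0.0469 q [ 0.82  0.49 -1.02  1.79  0.46  1.13  1.07]
3
-0,-0.001,0.004,-0.1,-1.5,25.9,0.45,
-0,-0,0.004,-0,-1.5,25.8,0.45,
-0.001,-0.001,0.004,-0.1,-1.4,25.9,0.45,
```

View pics/zt2.png

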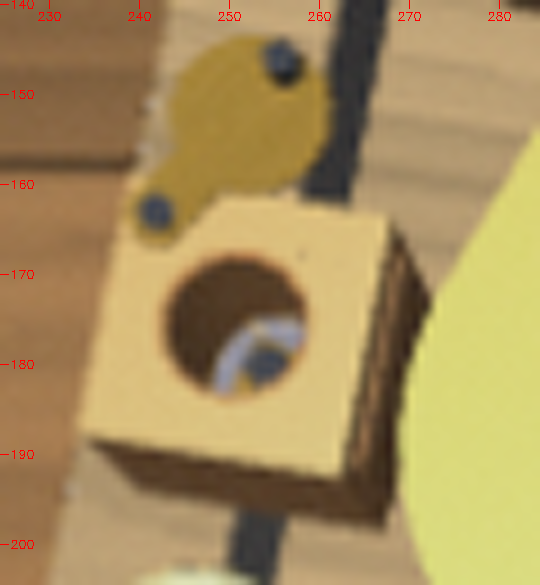

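View pics/s2.png

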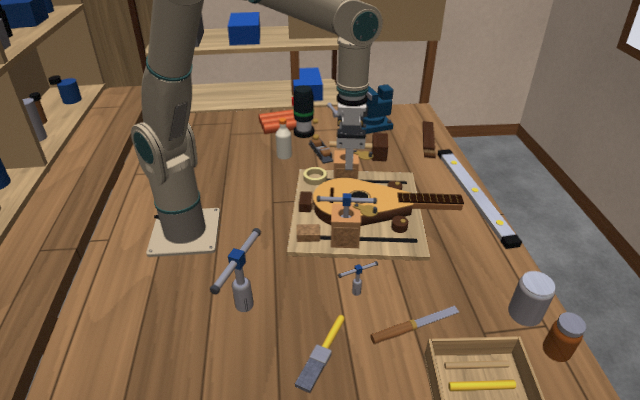

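Call:
play_rows(moves=[0,0,0.004,0,-1.5,26,0.5,0,0,0.004,0,-1.5,26,0.5,0,0,0,0,0,24,0.5,0,0,0,0,0,0,0.5])

```text
time_s: 8.18
tcp_pos: [0.4987, -0.089, 0.2063]
tool_rot: [0.232, 3.129, 0.003]
force: [0.4, -0.2, -0.1]
width: 0.0473
```

```bash
python3 -c "
from h import *
info()
snap('top','t3');snap('side','s3')
zoom('t3',320,140,400,230,6,'zt3'); zoom('s3',310,150,390,220,9,'zs3')
plan([((.495,-.0976,.147),171,.5,3)])"
```

```text
t 8.18 p [ 0.4987 -0.089   0.2063] yaw 171.5 z [ 0.004  0.002 -1.   ] F [ 0.4 -0.2 -0.1] M [-0.01 -0.12  0.01] w 0.0473 q [ 0.75  0.57 -0.95  1.9   0.56  0.96  0.96]
3
0.001,0.002,0.003,1.4,-3.1,20.3,0.5,
0.001,0.003,0.003,1.4,-3.1,20.3,0.5,
0,0.002,0.003,1.2,-3.1,20.3,0.5,
```

View pics/zs3.png

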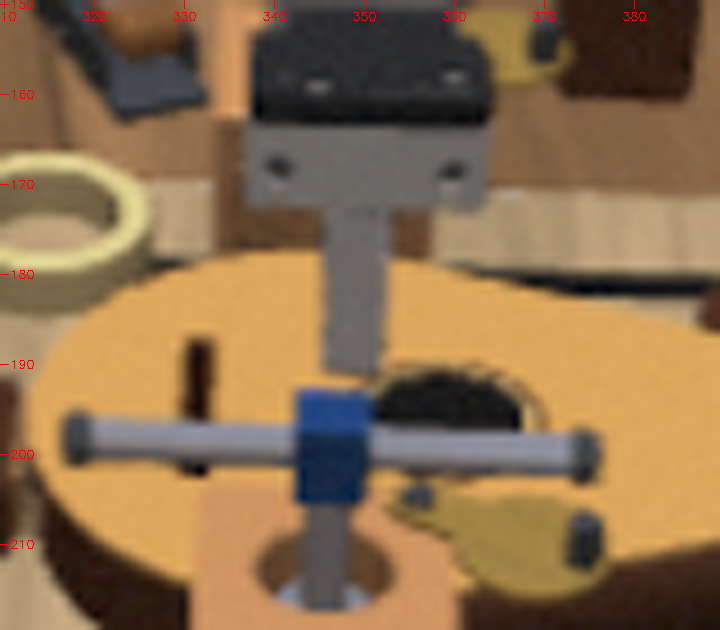

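Call:
play_rows(moves=[0,0.002,0.003,4,-9,6,0.5,0,0,0,0,0,0,0.5])

```text
time_s: 8.52
tcp_pos: [0.4958, -0.0975, 0.2031]
tool_rot: [0.237, 3.125, 0.002]
force: [-0.0, 0.8, -0.2]
width: 0.0473
```

```bash
python3 -c "
from h import *
info()
plan([((.495,-.0976,.147),171,.5,4)])"
```

```text
t 8.53 p [ 0.4958 -0.0975  0.2031] yaw 171.3 z [ 0.008  0.001 -1.   ] F [-0.   0.8 -0.2] M [-0.   -0.09  0.02] w 0.0473 q [ 0.77  0.57 -0.95  1.91  0.57  0.95  0.97]
4
0.001,0.002,0.001,0.3,-0.1,14,0.5,
0,0.002,0.002,0.3,-0.1,14,0.5,
0.001,0.002,0.001,0.2,-0.1,14.1,0.5,
0,0.002,0.002,0.2,-0,14,0.5,
```

Call:
play_rows(moves=[0,0.002,0.002,0,-0.5,14,0.5,0,0.002,0.002,0,-1,14,0.5,0,0.002,0,0,-1,14,0.5,0,0,0,0,0,10,0.5,0,0,0,0,0,0,0.5])

```text
time_s: 9.15
tcp_pos: [0.4954, -0.1004, 0.1472]
tool_rot: [0.245, 3.131, 0.004]
force: [-1.0, -0.9, 0.6]
width: 0.0471
```

```bash
python3 -c "
from h import *
info()
plan([((.495,-.0976,.147),171,.5,1)])
snap('side','s4')
zoom('s4',310,150,390,220,9,'zs4')"
```

```text
t 9.15 p [ 0.4954 -0.1004  0.1472] yaw 171.0 z [ 0.001  0.002 -1.   ] F [-1.  -0.9  0.6] M [ 0.07 -0.14 -0.05] w 0.0471 q [ 0.72  0.64 -0.87  1.96  0.66  0.85  0.89]
1
0.002,0.001,0.001,0.8,2.7,0.2,0.5,
```

View pics/zs4.png

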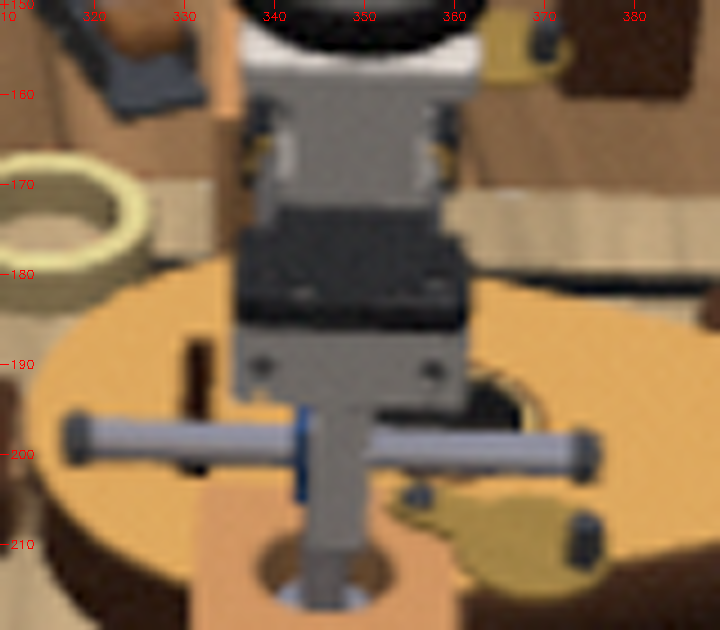

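Call:
play_rows(moves=[0.002,0,0,1,2.5,0,0.5,0,0,0,0,0,0,0.6,0,0,0,0,0,0,0.68,0,0,0,0,0,0,0.72,0,0,0,0,0,0,0.76,0,0,0,0,0,0,1], squeeze=30)

```text
time_s: 9.95
tcp_pos: [0.4961, -0.0972, 0.1489]
tool_rot: [0.245, 3.128, 0.0]
force: [-0.1, 1.0, -0.3]
width: 0.0237
```

```bash
python3 -c "
from h import *
info()"
```

```text
t 9.95 p [ 0.4961 -0.0972  0.1489] yaw 171.0 z [ 0.004 -0.    -1.   ] F [-0.1  1.  -0.3] M [ 0.08 -0.17  0.  ] w 0.0237 q [ 0.71  0.64 -0.88  1.96  0.66  0.85  0.89]
```

Call:
play_rows(moves=[0,0,0,0,0,0,1,0,0,0,0,0,-6,1,0,0,0,0,0,-8,1,0,0,0,0,0,-8,1,0,0,0,0,0,0,1], squeeze=60)

```text
time_s: 10.58
tcp_pos: [0.4946, -0.0978, 0.1711]
tool_rot: [0.246, 3.131, 0.0]
force: [0.0, -0.4, -5.4]
width: 0.0237
```

```bash
python3 -c "
from h import *
info()"
```

```text
t 10.57 p [ 0.4946 -0.0978  0.1711] yaw 171.0 z [ 0.001 -0.    -1.   ] F [ 0.  -0.4 -5.4] M [ 0.11 -0.14  0.02] w 0.0237 q [ 0.73  0.61 -0.91  1.94  0.62  0.89  0.92]
```

Call:
play_rows(moves=[0,0,0,0,0,-15,1,0,0,0,0,0,-18,1,0,0,0,0,0,-18,1,0,0,0,0,0,0,1])

```text
time_s: 11.08
tcp_pos: [0.494, -0.0973, 0.2255]
tool_rot: [0.244, 3.131, 0.0]
force: [0.1, 0.1, -6.1]
width: 0.0238
```

```bash
python3 -c "
from h import *
info()"
```

```text
t 11.07 p [ 0.494  -0.0973  0.2255] yaw 171.1 z [ 0.001  0.    -1.   ] F [ 0.1  0.1 -6.1] M [ 0.05 -0.12 -0.01] w 0.0238 q [ 0.78  0.55 -0.97  1.88  0.53  1.    1.  ]
```

```bash
python3 -c "
from h import *
plan([((.494,-.0973,.28),171,1,3),((.540,.2047,.28),171,1,9)],nr=0)"
```

```text
12
0,0,0,-0,0,-18,1,
0,0,0.001,-0,0,-18,1,
0,0.001,0,-0,0,-19,1,
0,-0,0,0,34,0,1,
0,-0,0,0,34,0,1,
0,-0,0,0,34,0,1,
0,-0,0,0,34,0,1,
0,-0,0,0,34,0,1,
0,-0,0,0,34,0,1,
0,-0,0,1,34,0,1,
0,-0,0,0,34,0,1,
0,-0,0,1,34,1,1,
```

Call:
play_rows(moves=[0,0,0,0,0,-18,1,0,0,0,0,0,-20,1,0,0,0,0,0,-20,1,0,0,0,0,15,0,1,0,0,0,0,34,0,1,0,0,0,0,34,0,1,0,0,0,0,34,0,1,0,0,0,0,34,0,1,0,0,0,0,34,0,1,0,0,0,0,34,0,1])

```text
time_s: 12.32
tcp_pos: [0.5224, 0.1285, 0.2817]
tool_rot: [-0.244, -3.12, 0.001]
force: [-0.4, -0.5, -5.8]
width: 0.0238
```

```bash
python3 -c "
from h import *
info()
plan([((.540,.2047,.28),171,1,5)])"
```

```text
t 12.32 p [0.5224 0.1285 0.2817] yaw 171.1 z [-0.012  0.    -1.   ] F [-0.4 -0.5 -5.8] M [ 0.03 -0.26 -0.01] w 0.0238 q [ 0.33  0.54 -0.97  1.7   0.47  1.17  0.64]
5
-0,-0.002,0,-1.1,15.6,0.3,1,
-0,-0.003,0,-1.1,15.6,0.3,1,
-0.001,-0.002,0,-1.1,15.6,0.3,1,
-0,-0.003,0.001,-1.2,15.6,0.4,1,
-0.001,-0.002,0,-1.1,15.6,0.3,1,
```

Call:
play_rows(moves=[0,-0.003,0,-2,18,0,1,0,-0.003,0,-2,18,0,1,0,-0.002,0,-2,16,0,1,0,-0.002,0,-1,12,0,1,0,-0.002,0,0,0,0,1])

```text
time_s: 12.95
tcp_pos: [0.5333, 0.2016, 0.2778]
tool_rot: [-0.224, -3.124, 0.001]
force: [-0.2, -0.3, -5.6]
width: 0.0238
```

```bash
python3 -c "
from h import *
info()
plan([((.540,.2047,.265),171,1,1)])
snap('top','t5');snap('side','s5')
zoom('t5',215,140,295,205,9,'zt5'); zoom('s5',310,85,385,170,7,'zs5')"
```

```text
t 12.95 p [0.5333 0.2016 0.2778] yaw 171.8 z [-0.009  0.    -1.   ] F [-0.2 -0.3 -5.6] M [ 0.07 -0.12  0.04] w 0.0238 q [ 0.17  0.59 -0.95  1.62  0.5   1.2   0.54]
1
-0.001,-0.009,0.014,-6.3,4,12.7,1,
```

View pics/zt5.png

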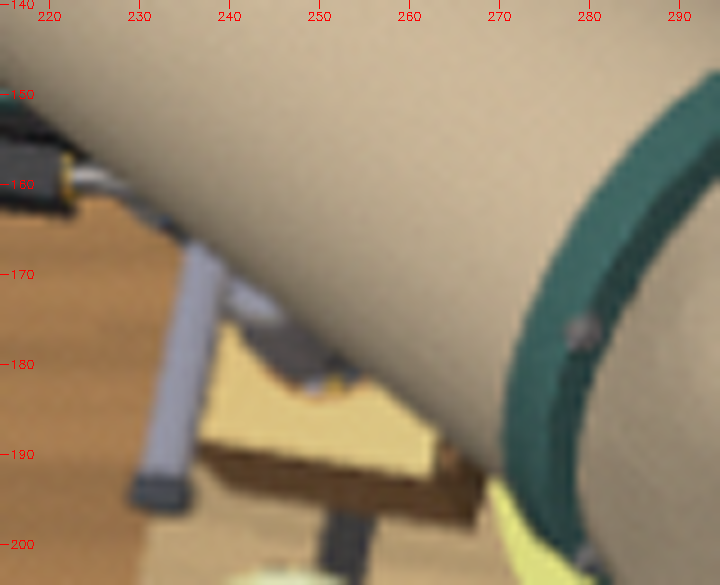

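View pics/zs5.png

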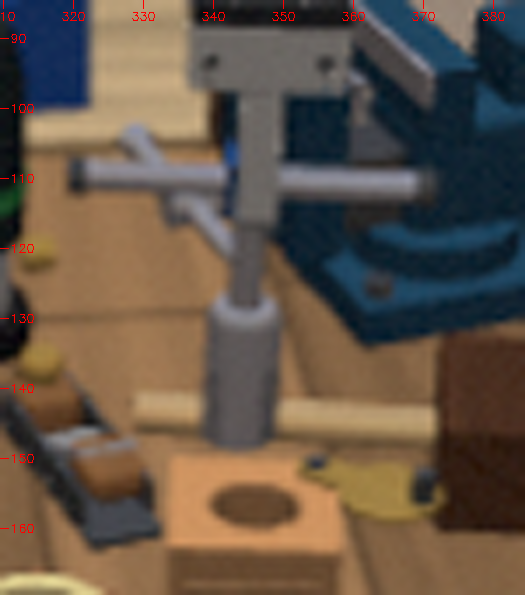

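Call:
play_rows(moves=[0,-0.009,0.014,-6.5,4,5,1,0,0,0,0,0,0,1])

```text
time_s: 13.3
tcp_pos: [0.5412, 0.2011, 0.2721]
tool_rot: [0.255, 3.131, -0.007]
force: [0.4, -0.3, -6.8]
width: 0.0234
```

```bash
python3 -c "
from h import *
info()
plan([((.540,.2047,.265),171,1,1)])
s=snap('side','s6')
p=robot.get_state()['tcp_pos']
b=p-[0,0,.116]
circ=[b+np.array([.0185*np.cos(a),.0185*np.sin(a),0]) for a in np.linspace(0,6.28,24)]
B=np.array([.54,.2047,.118]);bc=[B+.022*np.array([np.cos(a),np.sin(a),0]) for a in np.linspace(0,6.28,24)]
m=np.vstack([proj(s,circ),proj(s,bc),proj(s,[b,B])])
zoom('s6',320,125,375,170,14,'zs6',m)"
```

```text
t 13.3 p [0.5412 0.2011 0.2721] yaw 170.7 z [ 0.    -0.004 -1.   ] F [ 0.4 -0.3 -6.8] M [ 0.08 -0.15 -0.02] w 0.0234 q [ 0.16  0.6  -0.93  1.62  0.51  1.19  0.52]
1
-0.004,0.001,-0.005,1.7,3.4,7.1,1,
```

View pics/zs6.png

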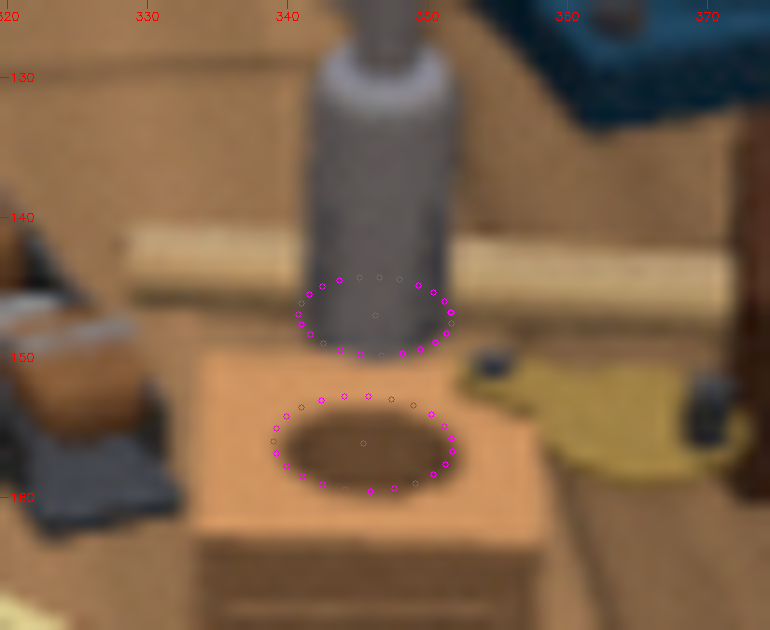

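```bash
python3 -c "
from h import *
t=load('t2');B=np.array([.54,.2047,.118]);bc=[B+.022*np.array([np.cos(a),np.sin(a),0]) for a in np.linspace(0,6.28,24)]
m=np.vstack([proj(t,bc),proj(t,[B])]);print(m[-1])
zoom('t2',232,155,272,200,13,'zt2b',m)
print(tri(t,(250.6,175.9),load('s2'),(346,156.7)))
"
```

```text
[250.65022756 175.18665653]
(array([0.5404572 , 0.2053353 , 0.11490186]), np.float64(0.003477123500764485))
```

View pics/zt2b.png

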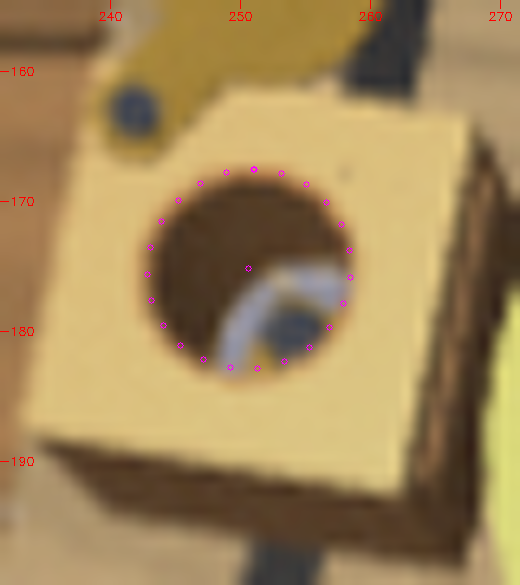

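Call:
play_rows(moves=[-0.003,0,-0.005,1.5,3.5,7,1,0,0,0,0,0,6,1,0,0,0,0,0,6,1,0,0,0,0,0,0,1])

```text
time_s: 13.85
tcp_pos: [0.5398, 0.204, 0.2516]
tool_rot: [-0.248, -3.132, 0.003]
force: [1.1, 1.1, -6.8]
width: 0.0235
```

```bash
python3 -c "
from h import *
info()
plan([((.540,.205,.24),171,1,2)])"
```

```text
t 13.85 p [0.5398 0.204  0.2516] yaw 171.0 z [-0.    -0.002 -1.   ] F [ 1.1  1.1 -6.8] M [ 0.05 -0.16 -0.04] w 0.0235 q [ 0.15  0.62 -0.92  1.65  0.53  1.15  0.5 ]
2
-0.001,0,-0,-0,0.5,5.8,1,
-0.001,0,-0.001,-0,0.5,5.8,1,
```

Aligned within 1 mm. Lowering gently into the bore.

Call:
play_rows(moves=[-0.001,0,0,0,1,8,1,0,0,0,0,0,8,1,0,0,0,0,0,8,1,0,0,0,0,0,8,1,0,0,0,0,0,0,1])

```text
time_s: 14.48
tcp_pos: [0.54, 0.2049, 0.2171]
tool_rot: [-0.248, -3.131, 0.002]
force: [0.8, -0.4, -6.0]
width: 0.0233
```

```bash
python3 -c "
from h import *
info()
plan([((.540,.205,.18),171,1,5)])"
```

```text
t 14.47 p [0.54   0.2049 0.2171] yaw 170.9 z [-0.    -0.001 -1.   ] F [ 0.8 -0.4 -6. ] M [ 0.04 -0.15  0.09] w 0.0233 q [ 0.13  0.65 -0.9   1.69  0.57  1.08  0.47]
5
-0,-0,-0,0,0,7.4,1,
-0,-0,-0,0,0,7.4,1,
-0,-0,-0,0,0,7.4,1,
-0.001,-0,-0.001,0,0.1,7.4,1,
-0,-0,-0,0,0,7.5,1,
```

Call:
play_rows(moves=[0,0,0,0,0,8,1,0,0,0,0,0,8,1,0,0,0,0,0,8,1,0,0,0,0,0,7,1,0,0,0,0,0,0,1])

```text
time_s: 15.1
tcp_pos: [0.5402, 0.205, 0.1839]
tool_rot: [-0.248, -3.132, 0.001]
force: [1.0, 0.1, -5.8]
width: 0.0233
```

```bash
python3 -c "
from h import *
info()
plan([((.540,.205,.18),171,1,5)])"
```

```text
t 15.1 p [0.5402 0.205  0.1839] yaw 170.9 z [-0.    -0.001 -1.   ] F [ 1.   0.1 -5.8] M [ 0.03 -0.13  0.01] w 0.0233 q [ 0.12  0.69 -0.87  1.73  0.61  1.02  0.43]
5
-0,-0,-0,0,0,0.8,1,
-0,-0,-0,0.1,0,0.8,1,
-0,-0,-0,0,0,0.8,1,
-0,-0,-0.001,0.1,0,0.8,1,
-0.001,-0,-0,0,0,0.7,1,
```

Call:
play_rows(moves=[0,0,0,0,0,6,1,0,0,0,0,0,6,1,0,0,0,0,0,4,1,0,0,0,0,0,3,1,0,0,0,0,0,2,1,0,0,0,0,0,0,1])

```text
time_s: 15.85
tcp_pos: [0.5422, 0.2056, 0.165]
tool_rot: [0.249, 3.127, -0.0]
force: [0.4, -0.5, -4.2]
width: 0.0237
```

```bash
python3 -c "
from h import *
info()"
```

```text
t 15.85 p [0.5422 0.2056 0.165 ] yaw 170.9 z [ 0.005 -0.    -1.   ] F [ 0.4 -0.5 -4.2] M [-0.22  0.12 -0.07] w 0.0237 q [ 0.1   0.71 -0.85  1.75  0.64  0.98  0.41]
```

Call:
play_rows(moves=[0,-0.004,0.06,0,0,2,1,0,0,0.08,0,0,2,1,0,0,0.08,0,0,2,1])

```text
time_s: 16.23
tcp_pos: [0.5415, 0.2052, 0.1597]
tool_rot: [0.601, 3.075, -0.001]
force: [0.3, 0.7, -5.4]
width: 0.0238
```

```bash
python3 -c "
from h import *
info()"
```

```text
t 16.23 p [0.5415 0.2052 0.1597] yaw 157.9 z [ 0.008 -0.002 -1.   ] F [ 0.3  0.7 -5.4] M [ 0.01 -0.12 -0.08] w 0.0238 q [ 0.07  0.69 -0.79  1.76  0.6   0.94  0.21]
```

Call:
play_rows(moves=[0.001,-0.004,0,0,0,4,1,0,-0.002,0,0,0,4,1,0,0,0,0,0,3,1,0,0,0,0,0,2,1,0,0,0,0,0,0,1])

```text
time_s: 16.85
tcp_pos: [0.5415, 0.2057, 0.1493]
tool_rot: [0.593, 3.069, -0.006]
force: [0.0, -0.2, -6.3]
width: 0.0236
```

```bash
python3 -c "
from h import *
info()"
```

```text
t 16.85 p [0.5415 0.2057 0.1493] yaw 158.1 z [ 0.015 -0.007 -1.   ] F [ 0.  -0.2 -6.3] M [0.16 0.17 0.03] w 0.0236 q [ 0.06  0.7  -0.78  1.78  0.62  0.92  0.19]
```

Call:
play_rows(moves=[0.003,-0.016,0,0,0,2,1,0,0,0,0,0,1,1,0,0,0.1,0,0,0,1,0,0,0.1,0,0,0,1,0,0,0.1,0,0,0,1])

```text
time_s: 17.48
tcp_pos: [0.5397, 0.2058, 0.1492]
tool_rot: [1.048, 2.926, -0.013]
force: [-0.9, -0.7, -0.6]
width: 0.0239
```

```bash
python3 -c "
from h import *
info()"
```

```text
t 17.48 p [0.5397 0.2058 0.1492] yaw 140.6 z [ 0.029 -0.019 -0.999] F [-0.9 -0.7 -0.6] M [-0.3   0.38  0.29] w 0.0239 q [-0.    0.67 -0.69  1.79  0.58  0.88 -0.08]
```

```bash
python3 -c "
from h import *
st=robot.get_state()
plan([((.5405,.2055,.149),140.6-34.4,1,6)])"
```

```text
6
0.002,0.005,0.1,-0.1,0,0,1,
0.002,0.005,0.1,-0.1,0.1,0,1,
0.003,0.006,0.1,-0.1,0.1,0.1,1,
0.002,0.005,0.1,-0.2,0.1,0,1,
0.003,0.006,0.1,-0.1,0.1,0.1,1,
0.002,0.005,0.1,-0.1,0.1,-0,1,
```

Call:
play_rows(moves=[0.006,0.015,0.1,0,0,0,1,0.006,0.01,0.1,0,0,0,1,0,0,0.1,0,0,0,1,0,0,0.1,0,0,0,1])

```text
time_s: 17.98
tcp_pos: [0.5411, 0.2044, 0.149]
tool_rot: [1.628, 2.672, -0.013]
force: [-1.5, -1.2, -0.0]
width: 0.0234
```

```bash
python3 -c "
from h import *
info()
plan([((.5405,.2055,.149),90,1,6)])"
```

```text
t 17.98 p [0.5411 0.2044 0.149 ] yaw 117.3 z [ 0.006 -0.014 -1.   ] F [-1.5 -1.2 -0. ] M [-0.32  0.57  0.24] w 0.0234 q [-0.05  0.65 -0.59  1.77  0.48  0.86 -0.39]
6
0,0.002,0.079,0.2,-0,-0,1,
0.001,0.003,0.079,0.2,-0,-0,1,
0,0.002,0.08,0.2,-0,-0,1,
0.001,0.003,0.079,0.2,-0.1,-0,1,
0,0.002,0.08,0.2,-0.1,-0,1,
0.001,0.003,0.079,0.2,-0.1,-0,1,
```

Call:
play_rows(moves=[0.002,0.006,0.1,0,0,0,1,0.002,0.006,0.1,0,0,0,1,0,0.002,0.1,0,0,0,1])

```text
time_s: 18.35
tcp_pos: [0.5409, 0.2033, 0.1489]
tool_rot: [2.021, 2.402, -0.009]
force: [-2.3, -0.9, -0.2]
width: 0.0238
```

```bash
python3 -c "
from h import *
info()
snap('side','s7'); zoom('s7',310,100,385,170,9,'zs7')
plan([((.5405,.2055,.149),80,1,6)])"
```

```text
t 18.35 p [0.5409 0.2033 0.1489] yaw 99.8 z [-0.002 -0.006 -1.   ] F [-2.3 -0.9 -0.2] M [-0.38  0.41  0.24] w 0.0238 q [-0.09  0.64 -0.51  1.77  0.41  0.84 -0.62]
6
-0,0.001,0.057,0.4,0,-0,1,
-0,0.001,0.057,0.4,-0,-0,1,
-0,0.001,0.057,0.4,-0,-0,1,
-0.001,0.001,0.057,0.3,-0.1,-0,1,
-0,0.001,0.058,0.3,-0.1,-0,1,
-0.001,0.001,0.057,0.4,-0.1,-0.1,1,
```

View pics/zs7.png

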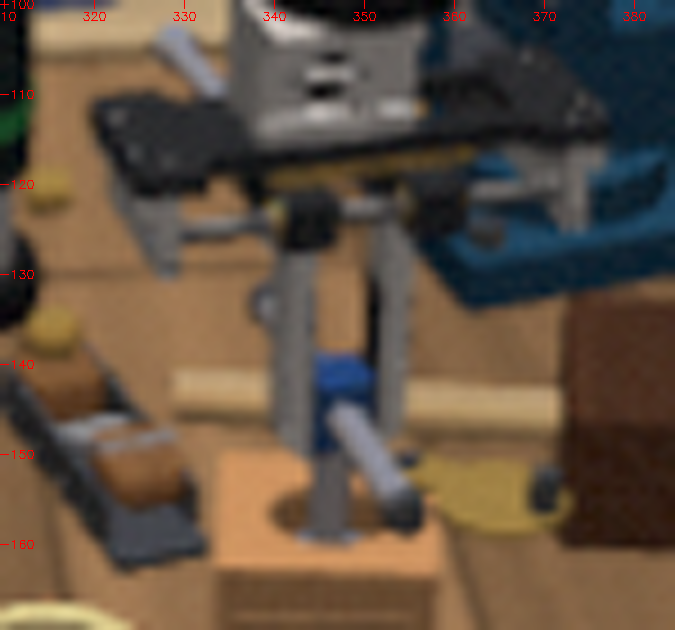

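Call:
play_rows(moves=[0,0.002,0.1,1,0,0,1,0,0.002,0.1,1,0,0,1,0,0,0.1,0.5,0,0,1])

```text
time_s: 18.77
tcp_pos: [0.54, 0.2035, 0.1489]
tool_rot: [2.36, 2.068, -0.011]
force: [-1.0, -1.5, -0.9]
width: 0.0235
```

```bash
python3 -c "
from h import *
info()
plan([((.5405,.2055,.149),60,1,3)])"
```

```text
t 18.77 p [0.54   0.2035 0.1489] yaw 82.5 z [-0.003 -0.007 -1.   ] F [-1.  -1.5 -0.9] M [-0.43  0.47  0.28] w 0.0235 q [-0.14  0.62 -0.43  1.77  0.34  0.82 -0.86]
3
-0,0.003,0.131,0.7,0.1,-0,1,
-0,0.002,0.131,0.7,-0,-0.1,1,
-0,0.003,0.13,0.7,-0.1,-0,1,
```

Call:
play_rows(moves=[0,0.003,0.1,1,0,0,1,0,0.003,0.1,1,0,0,1,0,0,0.1,0.5,0,0,1])

```text
time_s: 19.15
tcp_pos: [0.5393, 0.2038, 0.1489]
tool_rot: [2.636, 1.698, -0.01]
force: [-1.3, -3.7, 3.2]
width: 0.0242
```

```bash
python3 -c "
from h import *
info()
plan([((.5405,.2055,.149),45,1,3)])"
```

```text
t 19.15 p [0.5393 0.2038 0.1489] yaw 65.6 z [-0.002 -0.008 -1.   ] F [-1.3 -3.7  3.2] M [-1.27  0.32  1.48] w 0.0242 q [-0.19  0.61 -0.34  1.78  0.28  0.81 -1.1 ]
3
0.001,0.003,0.12,0.7,0.1,-0,1,
0.001,0.003,0.12,0.7,0.1,-0,1,
0.001,0.002,0.119,0.7,-0,-0.1,1,
```

Call:
play_rows(moves=[0,0,0.06,0,0,0,1,0,0,0.06,0,0,0,1])

```text
time_s: 19.4
tcp_pos: [0.5386, 0.2025, 0.1491]
tool_rot: [2.717, 1.553, -0.013]
force: [-1.9, -2.3, 0.6]
width: 0.0249
```

```bash
python3 -c "
from h import *
info()
snap('side','s8'); zoom('s8',310,100,385,170,9,'zs8')
snap('top','t8'); zoom('t8',210,130,300,205,8,'zt8')"
```

```text
t 19.4 p [0.5386 0.2025 0.1491] yaw 59.5 z [-0.001 -0.014 -1.   ] F [-1.9 -2.3  0.6] M [-1.15  0.41  1.25] w 0.0249 q [-0.22  0.61 -0.31  1.78  0.26  0.8  -1.19]
```

View pics/zs8.png

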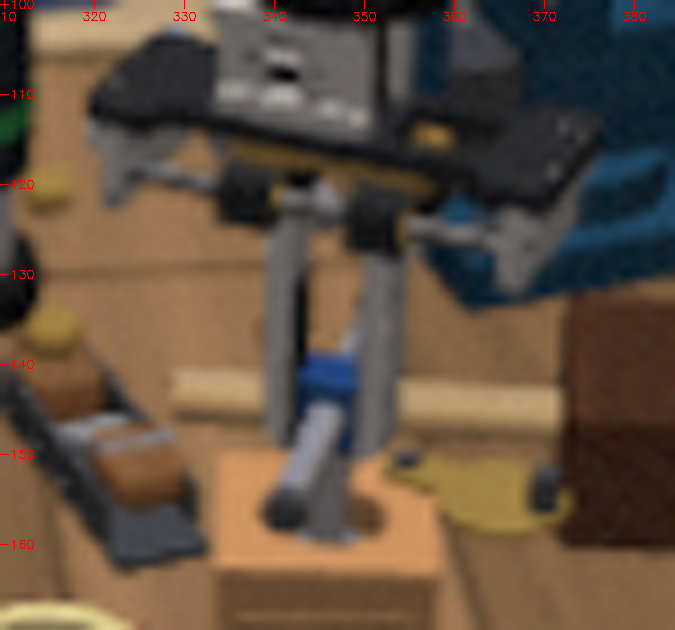

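View pics/zt8.png

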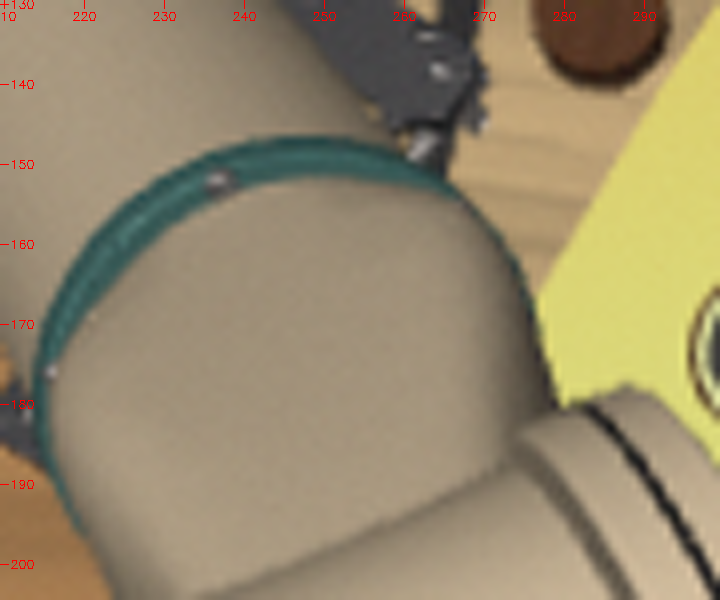

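Call:
play_rows(moves=[0,0,0,0,0,0,0.7,0,0,0,0,0,0,0.5,0,0,0,0,0,0,0.45,0,0,0,0,0,0,0.45])

```text
time_s: 20.0
tcp_pos: [0.541, 0.2053, 0.15]
tool_rot: [2.721, 1.552, -0.002]
force: [0.5, -0.1, 0.0]
width: 0.0507
```

```bash
python3 -c "
from h import *
info()"
```

```text
t 20.0 p [0.541  0.2053 0.15  ] yaw 59.4 z [ 0.003 -0.008 -1.   ] F [ 0.5 -0.1  0. ] M [-0.03 -0.06 -0.03] w 0.0507 q [-0.22  0.61 -0.31  1.77  0.26  0.8  -1.19]
```

Call:
play_rows(moves=[0.005,0.006,0,0,0,-8,0.45,0,0,0,0,0,-10,0.45,0,0,0,0,0,-12,0.45,0,0,0,0,0,-15,0.45,0,0,0,0,0,-20,0.45,0,0,0,0,0,-30,0.45,0,0,0,0,0,-35,0.45])

```text
time_s: 20.88
tcp_pos: [0.54, 0.2052, 0.2867]
tool_rot: [-2.729, -1.557, -0.001]
force: [-0.1, -0.1, -0.0]
width: 0.0515
```

```bash
python3 -c "
from h import *
info()
plan([((.45,-.3,.3),60,.45,12)],nr=0)"
```

```text
t 20.88 p [0.54   0.2052 0.2867] yaw 59.4 z [ 0.001  0.    -1.   ] F [-0.1 -0.1 -0. ] M [-0.01 -0.03 -0.01] w 0.0515 q [-0.18  0.46 -0.36  1.61  0.18  1.1  -1.11]
12
0,-0,-0.001,-40,15,-1,0.45,
0,-0,-0.001,-40,15,-1,0.45,
0,-0,-0.001,-40,15,-1,0.45,
0,-0,-0.001,-40,15,-1,0.45,
0,-0,-0.001,-40,15,-1,0.45,
0,-0,-0.001,-40,15,-1,0.45,
0,-0,-0.001,-40,15,-1,0.45,
0,-0,-0.001,-40,14,-1,0.45,
0,-0,-0.001,-40,15,-1,0.45,
0,-0,-0,-41,14,-2,0.45,
0,-0,-0.001,-40,15,-1,0.45,
0,-0.001,-0,-41,14,-2,0.45,
```

Call:
play_rows(moves=[0,0,0,-40,15,-1,0.45,0,0,0,-40,15,-1,0.45,0,0,0,-40,15,-1,0.45,0,0,0,-40,15,-1,0.45,0,0,0,-40,15,-1,0.45,0,0,0,-40,15,-1,0.45,0,0,0,-40,15,-1,0.45,0,0,0,-40,15,-1,0.45,0,0,0,-40,15,-1,0.45,0,0,0,-40,15,-1,0.45,0,0,0,-40,15,-1,0.45,0,0,0,0,0,0,0.45])

```text
time_s: 22.38
tcp_pos: [0.4603, -0.2693, 0.3119]
tool_rot: [2.716, 1.557, 0.033]
force: [-0.6, 1.1, -0.9]
width: 0.0518
```

```bash
python3 -c "
from h import *
info()
snap('side','s9'); zoom('s9',310,120,385,170,10,'zs9')
snap('top','t9'); zoom('t9',215,135,295,215,7,'zt9')"
```

```text
t 22.38 p [ 0.4603 -0.2693  0.3119] yaw 59.7 z [ 0.024  0.001 -1.   ] F [-0.6  1.1 -0.9] M [ 0.01 -0.01  0.03] w 0.0518 q [ 0.65  0.35 -0.24  1.71  0.08  1.08 -0.13]
```

View pics/zs9.png

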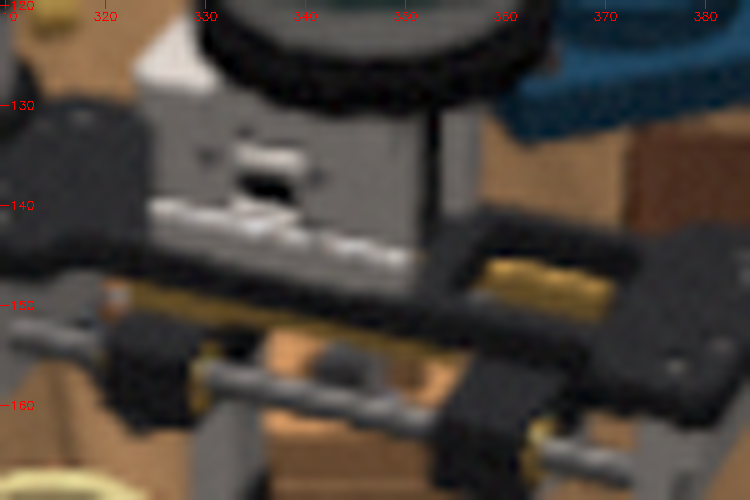

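View pics/zt9.png

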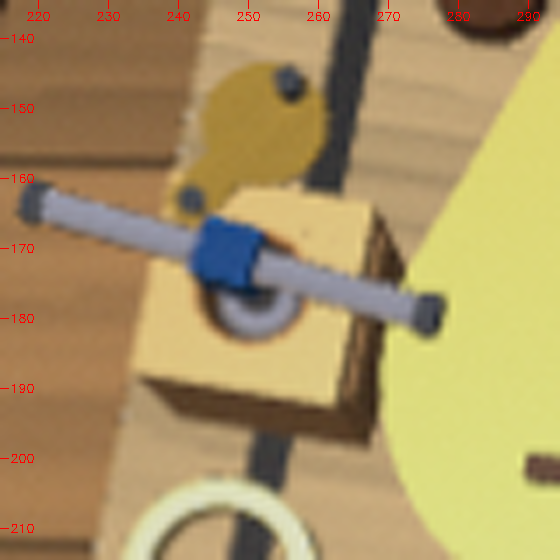

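View pics/t9.png

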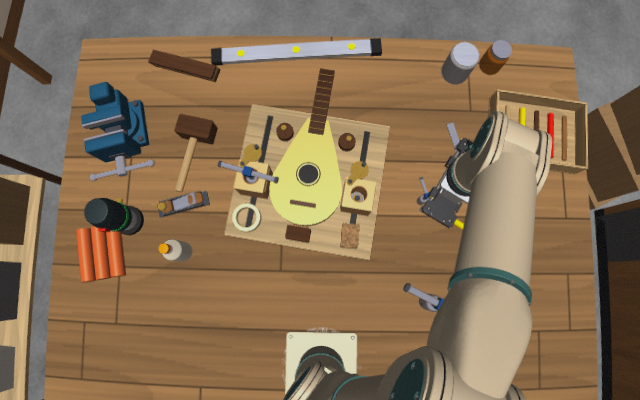

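```bash
python3 -c "
from h import *
t=load('t9')
a=at_z(t,(219.3,163.5),.166);b=at_z(t,(276,179.5),.166);print(a,b,(a+b)/2,np.degrees(np.arctan2(*(a-b)[1::-1])),np.linalg.norm(a-b))
plan([((.33,-.55,.3),60,.45,6)],nr=0)
"
```

```text
[0.55989147 0.28277067 0.166     ] [0.51799641 0.12722091 0.166     ] [0.53894394 0.20499579 0.166     ] 74.92591842070121 0.1610929031191621
6
0.003,-0.003,-0,-52,5,1,0.45,
0.003,-0.002,-0,-52,5,1,0.45,
0.003,-0.003,-0,-52,5,2,0.45,
0.003,-0.002,-0,-52,4,2,0.45,
0.004,-0.003,-0,-52,5,2,0.45,
0.003,-0.002,-0,-53,4,1,0.45,
```

Call:
play_rows(moves=[0,0,0,-50,5,0,0.45,0,0,0,-50,5,0,0.45,0,0,0,-50,5,0,0.45,0,0,0,-40,5,0,0.45,0,0,0,0,0,0,0.45,0,0,0,0,0,0,0.45])

```text
time_s: 23.22
tcp_pos: [0.3916, -0.4328, 0.3119]
tool_rot: [2.696, 1.596, 0.048]
force: [0.1, -0.1, 0.3]
width: 0.0519
```

```bash
python3 -c "
from h import *
info()
s=snap('side','s10'); 
print(proj(s,[[.56,.2828,.166],[.518,.1272,.166],[.5395,.205,.181],[.5395,.205,.151],[.5395,.205,.103]]))
zoom('s10',310,120,385,170,10,'zs10')"
```

```text
t 23.23 p [ 0.3916 -0.4328  0.3119] yaw 61.3 z [ 0.031  0.008 -0.999] F [ 0.1 -0.1  0.3] M [ 0.01 -0.01  0.02] w 0.0519 q [ 0.93  0.43 -0.19  1.57  0.06  1.13  0.23]
[[348.28155106 132.56926412]
 [342.78701275 156.50235655]
 [345.96475199 140.14304166]
 [345.63514392 147.84339076]
 [345.12109074 159.80133694]]
```

View pics/zs10.png

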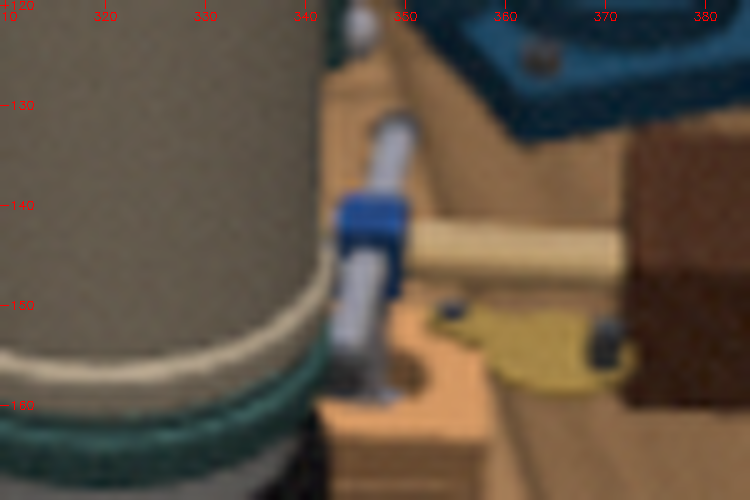

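View pics/s10.png

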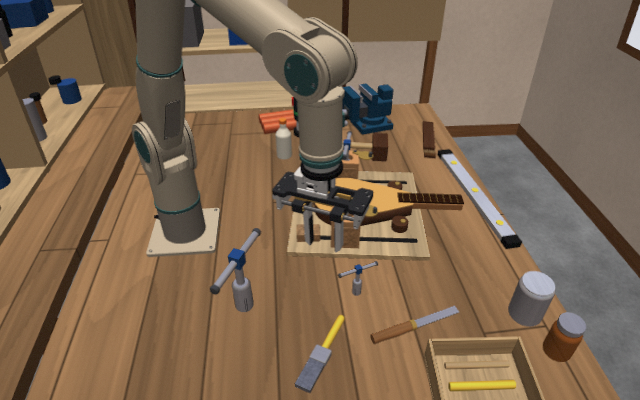

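```bash
python3 -c "
from h import *
print(robot.hand_in()); info()"
```

```text
the job is handed in; nothing more can be done
None
the job is handed in; nothing more can be done
```

The loose block's nut is tight and the extension is standing on it. I handed the job in at about 23 s of robot time; no verdict was reported.

**What I did**
- **Cover:** I gripped the finger post and swung the dust cover clear, to about 1.8 rad by my measurement (clear from 1.35).
- **Move:** I lifted the extension straight out of the locked block. Side forces and twist stayed near zero, so the locked nut should not have moved. I carried it over the instrument and lowered it into the other bore.
- **Nut:** The socket dropped onto the nut after about 13° of clockwise search. I turned it by the hub. The drag held at 0.24–0.29 N m, then jumped to 1.25–1.48 N m, where the hub began to slip in the grip. I took that as tight.

**Last checks**
- **Seating:** The hub is within 2 mm of the bore axis, and its height in the side view matches a socket fully down on the nut.
- **Turn:** The bar stopped about 83° from where the socket engaged. Less the slack in the socket, that is within the nut's expected range.
- **Surroundings:** The cover is still open in the last pictures. The nearby items look unmoved, though the arm hid part of the bench on the right. The gripper was well clear and read no contact force.
- **Disagreement:** The bar ended about 15° behind the gripper's last angle because of the hub slip, so I judge tightness from the torque jump. I did not confirm it with a push on the T-bar.

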